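# Clamp the sole plate and hold a pillow block over its studs

### The arm

A 6-joint arm with a two-finger parallel gripper is mounted at the origin on the work surface. World frame = base frame: x ahead of the robot, y to its left, z up, the work surface at z = 0. Lengths are in m, angles in rad, forces in N, time in s.
With the tool pointing down it reaches from about 0.4 to 0.825 m from the base axis. Payload 7 kg.
Tool frame: the origin (TCP) lies at the very end of the fingers, on their centre line; the grasp point (between the pads) lies 19 mm behind it; z points along the fingers, y is the line along which they close (so a half turn about z gives the same grasp; the last joint's range is limited). The gripper opens to 85 mm and grips with 20 to 120 N. Pads are 22 mm wide; open, the fingers measure 114 mm over their backs; the gripper's body (76 mm by 85 mm) begins 54 mm behind the grasp point. The pads swing forward as they close: fully open they stand 13 mm farther back than shut.
Start: joints at [1.502, 0.359, 0.012, 0, -1.224, -0.288], TCP at [0.236, 0.632, 0.231] pointing down, gripper open.
Joint ranges: [-3.07, 3.07], [-1.43, 2.12], [-1.02, 1.25], [-3.03, 1.67], [-3.05, -0], [-3.03, 3.03]. Speed limits (rad/s): [2.39, 2.39, 3.01, 3.14, 3.14, 3.14].

### API

Orientations are given as a unit quaternion [x, y, z, w].
In Python, from station import telemetry, optics, finish_job gives the robot as it stands.
- The arm moves only by the tool drive_tool, never from a script. Its argument "motion" is a list of rows, each an object with "translation": the shift along the tool's x, y, z in units of 20 cm (1.0 is 20 cm), a list of three; "roll": the turn about the tool's z in units of 30 degrees (1.0 is 30 degrees). In form: [{"translation": [x, y, z], "roll": roll}, ...]. A call has exactly 10 rows; each row shifts and turns the commanded pose from where the row before left it, along the tool's axes as they then stand; what a row does not reach is not made up. A row lasts 1/12 s, in which the tool goes at most 41.7 mm and 7.16 degrees, less where a joint would pass 70% of its speed; a pose out of reach is approached as far as the arm can. A call with a number of a shift or a turn outside -1 to 1 is refused whole. A call with a gripper value outside its range is refused whole. "jaw" is the opening, from -1 (shut) to 1 (fully open), set as the call begins (left out, the last holds). The fingers move at their own pace and stop on an object; "grip_force" is the grip in N (left out, the last holds). Time passes only in rows, so rows that do not move let the fingers close, or fill a call up. It gives the time, the measured TCP pose, the force, the opening and the grip force at its end, in the units of the state.
- telemetry.state(): the state, without advancing time (a new reading comes with each control period).
- optics.snapshot(name): name is "scene" or "top" or "wrist"; returns the picture (400x640x3 uint8, blue, green, red); there is no depth.
- optics.camera_info(name): a dict with "intrinsics" (3x3 intrinsics, pixels), "R" (3x3) and "t" (3): a world point X has camera coordinates R X + t; the wrist camera has in their place "T_tool_cam" (4x4, takes a point from camera to tool coordinates, whose origin is the TCP and whose axes are the flange's). Camera axes: x right, y down, z forward; pixel columns grow to the right and rows downward; lengths in m; the calibration is good to about 2 mm. A picture is of the moment at which its call begins: read the wrist's pose just before it. camera_info takes no time and is no camera call.
- finish_job(): hands the job in; it is judged then, once.
The state is a dict: "time_s": time; "joint_pos": joint angles; "dq": joint speeds; "joint_torque": joint torques, N m; "tcp_pos": TCP position; "eef_rot": TCP orientation; "ft_force": force on the tool from outside, world axes, zero at the start; "wrist_torque": the same for the moment, N m; "opening": opening from 0.0 (shut) to 1.0 (fully open); "grasp_force": force on a finger pad.
Only numpy, scipy, OpenCV 4.12 (cv2) and the standard library are available. Lean on these libraries where they do the work, as an engineer would, in place of code of your own. Each camera call takes 0.05 s, during which the arm holds its last target. There are 200 camera calls.

### The job

On the stockroom bench, start the captive clamp screw of the mounting fixture: push its black bar knob all the way down, then turn it clockwise to its stop, so that the bar lies along the sole plate. Then pick up the loose blue pillow-block bearing housing, carry it up and over the row of parts bins without touching them, and bring it over the fixture's two studs, level, with its two bolt holes in line with the studs and its underside about 1 cm above the stud tops. Finish there, still holding the housing in the gripper and quite still: it must never touch the fixture, is not set down or let go, and the other things on the bench stay where they are.

Things in the scene. Friction and masses are not known exactly. Their poses are not given: they have to be found in the camera images.
- housing: Loose blue pillow-block housing, 0.4-0.65 kg, left or right of the bins. Foot 40 (x) by 130 (y), 14 mm thick, slot holes 15 by 19 mm at y -47.5 and +47.5; over its middle a round-topped arch 34 (x) by 60 mm (y), 63 mm high (nipple 67), bore along x. Origin: centre of the underside, z up. Grasp from above across the two flat bore faces (34 mm, along x), about 45 mm above the underside.
- fixture: Fixed mounting fixture, across the bins from the housing, yaw within 0.35 rad. Origin: bench level, midway between the studs. Grey bed x -60 to 125, y -85 to 85, 20 mm high; steel sole plate 60 by 150 (y), top at 32; 12 mm studs at x 0, y -47.5 and 47.5, tops at 65. Bar knob at x 85, y 0; dark strap from it over the plate, top at 48 while up; heel block 39 high, x 106-122, y -20 to 20.
- stud_tops (a point): The midpoint between the tops of the two studs, 65 mm above the bench; axes as the fixture's, y from stud to stud.
- knob_grip (a point): Middle of the black bar knob, on the screw's axis, 77 mm above the bench while the knob is up; it goes down and turns with the knob. The bar is 60 mm long (this point's x axis), 15 mm thick (its y axis) and 30 mm high, from 17 mm below this point to 13 mm above it.
- clamp_push (a joint): How far the clamp screw is pushed down, in m: 0 to 0.0015 at the start, 0.008 fully down. It takes about 8 N and stays where it is left.
- clamp_turn (a joint): Turn of the bar knob in rad, growing clockwise seen from above: at 0 the bar lies along the fixture's x axis; it starts at 0.15 to 0.5; the stop is at 1.57 (bar along y, parallel to the sole plate). Friction about 0.06 N m; it stays where it is left and does not turn by itself when pushed.
- bins: The fixed row of two blue parts bins on a rail, between housing and fixture: 260 mm long (x) by 100 mm wide (y), rims 90 mm above the bench, nothing in them stands higher. Origin: centre of the underside.
- flange_unit: Bystander, leave alone: a square blue four-bolt flange bearing, 86 by 86 mm, 36 mm high; origin at the centre of its underside.
- insert: Bystander, leave alone: a bare steel insert bearing, 52 mm diameter, 28 mm high; origin at the centre of its underside.
- grease_can: Bystander, leave alone: a can, 70 mm diameter, 100 mm high; origin at the centre of its underside.
Things that resemble listed ones, but are neither listed nor needed, are in the scene too. Leave any turquoise look-alike of the housing alone.

How it is judged:
By the outcome, as a careful person would: the job done as asked, in the order asked, and still so for the second after the job is handed in, while the arm keeps its last pose, push and grip.
It also fails if it takes over 64 s, if anything falls off the work surface, if the arm or the gripper's body presses on something with over 40 N, if the wrist force passes 120 N, or if a joint passes its speed limit or range.

## Working session

There is one attempt and no reset: what is moved stays moved. The work goes in short steps, Python scripts to look and compute and a tool call to move; the robot and the scene stay as the last step left them, time stands still between calls to the robot, and variables do not carry over. Pictures are saved under pics/ and viewed, at most 10 in all, crops included, and the job is handed in when it is done.

Besides the shell and the picture viewer there is one more tool, called by a JSON object that holds its "method" and its "body", one argument or row to a line. drive_tool: Moves the arm, as the interface text tells. Its arguments: {"type":"object","properties":{"motion":{"type":"array"},"jaw":{"type":"number"},"grip_force":{"type":"number"}},"required":["motion"]}

```bash
ls; mkdir -p pics
python3 - <<'E'
from station import telemetry, optics
import cv2
s=telemetry.state();print({k:s[k] for k in s})
for n in("top","scene"):
    im=optics.snapshot(n);cv2.imwrite(f"pics/{n}0.png",im);c=optics.camera_info(n);print(n,c)
print(optics.camera_info("wrist"))
E
```

```text
pics
{'time_s': 0.0, 'joint_pos': array([ 1.50208505e+00,  3.59398531e-01,  1.10441915e-02, -3.57566818e-04,
       -1.22410585e+00, -2.88138011e-01]), 'dq': array([ 0.00084642, -0.00097752, -0.0009717 ,  0.00084223, -0.00084268,
       -0.00019948]), 'joint_torque': array([ 3.64342968e-04, -5.83311188e+01,  2.93423331e+01,  6.93694532e+00,
       -5.76543272e-03, -7.72262638e-06]), 'tcp_pos': array([0.23562272, 0.63201333, 0.23034844]), 'eef_rot': array([ 9.84113345e-01, -1.77539304e-01, -7.59937296e-05,  8.45336891e-04]), 'ft_force': array([ 0.2906781 , -0.25899818,  0.35575674]), 'wrist_torque': array([ 0.01422059, -0.00012112, -0.05320744]), 'grasp_force': 0.0, 'opening': 1.0000015562493476}
top {'intrinsics': array([[364.78500507,   0.        , 323.35285753],
       [  0.        , 364.78500507, 201.33150879],
       [  0.        ,   0.        ,   1.        ]]), 'R': array([[ 0.01738068, -0.99984261, -0.00355978],
       [-0.98400431, -0.01647382, -0.1773813 ],
       [ 0.17729474,  0.00658585, -0.98413576]]), 't': array([-0.06556314,  0.5522897 ,  0.93976291])}
scene {'intrinsic
[... 188 characters left out ...]
51170882,  0.01134728],
       [ 0.33646934, -0.54789869, -0.76589516],
       [-0.38569815,  0.66178629, -0.64286533]]), 't': array([-0.43133835, -0.14298373,  1.5828337 ])}
{'intrinsics': array([[318.61076033,   0.        , 320.53128282],
       [  0.        , 318.61076033, 198.49557128],
       [  0.        ,   0.        ,   1.        ]]), 'T_tool_cam': array([[ 6.60548477e-04, -9.53926857e-01, -3.00038523e-01,
         7.78143933e-02],
       [ 9.99999782e-01,  6.32444670e-04,  1.90783425e-04,
         5.03811091e-04],
       [ 7.76433178e-06, -3.00038583e-01,  9.53927067e-01,
        -1.42855195e-01],
       [ 0.00000000e+00,  0.00000000e+00,  0.00000000e+00,
         1.00000000e+00]])}
```

View pics/top0.png

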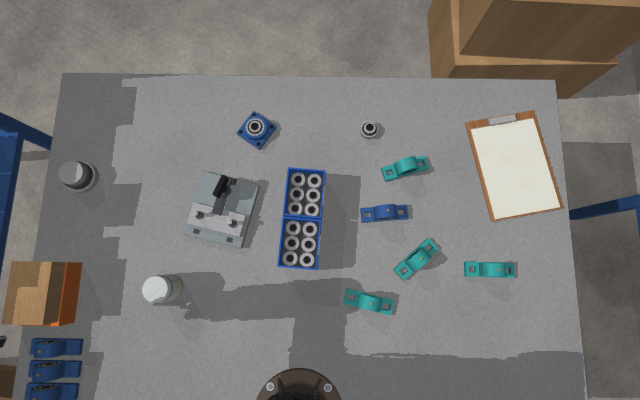

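View pics/scene0.png

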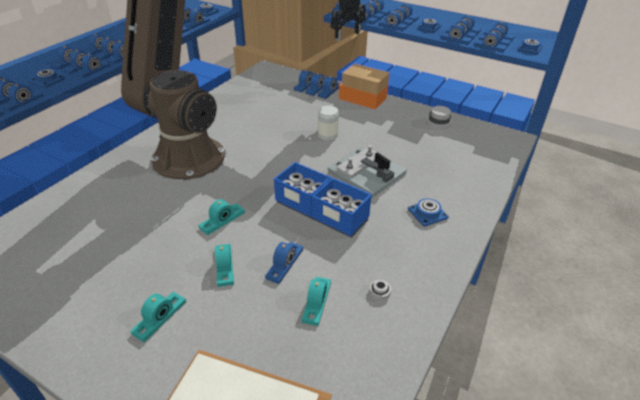

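The top view shows the fixture around (221,208), with its black knob at (221,186) and studs at about (200,215) and (234,223). The bins are at (302,218) and the blue housing at (385,212). The flange unit is at (256,130), the insert at (370,129) and the can at (158,289). I'll cast these onto planes for a coarse estimate.

```bash
cat > h.py <<'E'
import numpy as np, cv2
from scipy.spatial.transform import Rotation as Ro
from station import telemetry, optics
def cam(name):
    c=optics.camera_info(name); K=c["intrinsics"]
    if name=="wrist":
        s=telemetry.state(); T=np.eye(4); T[:3,:3]=Ro.from_quat(s["eef_rot"]).as_matrix(); T[:3,3]=s["tcp_pos"]
        M=T@c["T_tool_cam"]; return K,M[:3,:3],M[:3,3]
    return K,c["R"].T,-c["R"].T@c["t"]
def cast(C,uv,z):
    K,R,o=C; uv=np.atleast_2d(np.array(uv,float)); d=(R@np.linalg.inv(K)@np.c_[uv,np.ones(len(uv))].T).T
    return o+d*((z-o[2])/d[:,2])[:,None]
def blobs(mask,amin=30):
    cs,_=cv2.findContours(mask.astype(np.uint8)*255,cv2.RETR_EXTERNAL,cv2.CHAIN_APPROX_NONE)
    return sorted([c for c in cs if cv2.contourArea(c)>amin],key=cv2.contourArea,reverse=True)
def psi():
    R=Ro.from_quat(telemetry.state()["eef_rot"]).as_matrix(); return np.arctan2(R[1,0],R[0,0])
def goto(xy,z,ps):
    """shift in present tool axes (units of 20cm), and roll (units of 30deg)"""
    s=telemetry.state(); R=Ro.from_quat(s["eef_rot"]).as_matrix()
    d=R.T@(np.array([*xy,z])-s["tcp_pos"]); r=-(ps-psi())
    print("total trans units",np.round(d/.2,3),"roll units",round(r/np.radians(30),3),"tcp",np.round(s["tcp_pos"],4),"psi",round(psi(),4),"t",round(s["time_s"],2))
E
python3 - <<'E'
from h import *
C=cam("top");im=cv2.imread("pics/top0.png");hsv=cv2.cvtColor(im,cv2.COLOR_BGR2HSV)
print("studs",cast(C,[[200,215],[234,223]],.065),"knob",cast(C,[[221,186]],.085),"bins",cast(C,[[289,168],[325,168],[318,269],[279,267]],.09))
b=(hsv[...,0]>105)&(hsv[...,0]<125)&(hsv[...,1]>110)
for c in blobs(b)[:12]:
    r=cv2.minAreaRect(c);print(np.round(r[0]),np.round(r[1]),r[2],cast(C,[r[0]],.02)[0].round(3))
print("others",cast(C,[[256,130],[370,129],[158,289]],.03).round(3))
goto([.62,.2],.26,-.4)
E
```

```text
studs [[0.50817703 0.27030069 0.065     ]
 [0.48839131 0.17874307 0.065     ]] knob [[0.58340783 0.21393676 0.085     ]] bins [[ 0.6339415   0.03590633  0.09      ]
 [ 0.63550121 -0.05919784  0.09      ]
 [ 0.37294058 -0.04595261  0.09      ]
 [ 0.37618144  0.0523072   0.09      ]]
[301. 218.] [ 40. 100.] 5.079607963562012 [0.51  0.005 0.02 ]
[ 26. 192.] [158.  51.] 90.0 [0.571 0.783 0.02 ]
[ 52. 380.] [39. 55.] 90.0 [0.081 0.633 0.02 ]
[ 56. 348.] [19. 52.] 90.0 [0.159 0.635 0.02 ]
[604. 214.] [40. 70.] 90.0 [ 0.536 -0.833  0.02 ]
[256. 130.] [29. 28.] 35.53767776489258 [0.766 0.142 0.02 ]
[384. 212.] [15. 46.] 85.60128784179688 [ 0.531 -0.224  0.02 ]
others [[ 0.761  0.141  0.03 ]
 [ 0.77  -0.186  0.03 ]
 [ 0.313  0.379  0.03 ]]
total trans units [ 2.556  1.353 -0.145] roll units 0.082 tcp [0.2356 0.6321 0.2305] psi -0.3569 t 0.1
```

{"method": "drive_tool", "body": {
  "motion": [
    {"translation": [0.157, 0.091, -0.01], "roll": 0},
    {"translation": [0.157, 0.091, -0.01], "roll": 0},
    {"translation": [0.157, 0.091, -0.01], "roll": 0},
    {"translation": [0.157, 0.091, -0.01], "roll": 0},
    {"translation": [0.157, 0.091, -0.01], "roll": 0},
    {"translation": [0.157, 0.091, -0.01], "roll": 0},
    {"translation": [0.157, 0.091, -0.01], "roll": 0},
    {"translation": [0.157, 0.091, -0.01], "roll": 0},
    {"translation": [0.157, 0.091, -0.01], "roll": 0},
    {"translation": [0.157, 0.091, -0.01], "roll": 0}
  ],
  "jaw": 1
}}

```text
time_s: 0.93
tcp_pos: [0.4671, 0.3506, 0.2512]
eef_rot: [0.984, -0.177, -0.0, 0.0]
ft_force: [0.3, 0.1, -0.4]
opening: 1.003
grasp_force: 0.0
```

{"method": "drive_tool", "body": {
  "motion": [
    {"translation": [0.157, 0.091, 0], "roll": 0},
    {"translation": [0.157, 0.091, 0], "roll": 0},
    {"translation": [0.157, 0.091, 0], "roll": 0},
    {"translation": [0.157, 0.091, 0], "roll": 0},
    {"translation": [0.157, 0.091, 0], "roll": 0},
    {"translation": [0, 0, 0], "roll": 0},
    {"translation": [0, 0, 0], "roll": 0},
    {"translation": [0, 0, 0], "roll": 0},
    {"translation": [0, 0, 0], "roll": 0},
    {"translation": [0, 0, 0], "roll": 0}
  ]
}}

```text
time_s: 1.77
tcp_pos: [0.5812, 0.213, 0.2513]
eef_rot: [0.984, -0.177, -0.0, -0.0]
ft_force: [-0.4, 0.3, -0.1]
opening: 1.002
grasp_force: 0.0
```

Run:
```python
from h import *
goto([.581,.2066],.2,-.4); C=cam("wrist")
im=optics.snapshot("wrist");cv2.imwrite("pics/w1.png",im)
m=(im.max(2)<45); print(im.shape)
for c in blobs(m,60)[:6]:
    r=cv2.minAreaRect(c);print(np.round(r[0]),np.round(r[1]),r[2],cv2.contourArea(c),cast(C,cv2.boxPoints(r),.09).round(4).tolist())
```

```text
total trans units [0.01  0.03  0.257] roll units 0.085 tcp [0.5812 0.213  0.2513] psi -0.3554 t 1.77
(400, 640, 3)
[320. 328.] [142. 629.] 90.0 38065.5 [[0.6192, 0.5547, 0.09], [0.3871, -0.0718, 0.09], [0.1819, -0.0581, 0.09], [0.4546, 0.678, 0.09]]
[314. 174.] [61. 21.] 90.0 913.5 [[0.6205, 0.2146, 0.09], [0.6136, 0.1959, 0.09], [0.5562, 0.2169, 0.09], [0.5635, 0.2367, 0.09]]
[ 18. 246.] [54. 22.] 66.80140686035156 598.5 [[0.6527, 0.541, 0.09], [0.6534, 0.5151, 0.09], [0.5979, 0.5287, 0.09], [0.5966, 0.5561, 0.09]]
[547.  62.] [17. 21.] 45.0 277.0 [[0.6158, -0.0005, 0.09], [0.6235, -0.0147, 0.09], [0.61, -0.0232, 0.09], [0.6021, -0.009, 0.09]]
[549. 104.] [17. 21.] 45.0 271.0 [[0.5796, 0.0029, 0.09], [0.588, -0.0118, 0.09], [0.5736, -0.0206, 0.09], [0.5649, -0.0058, 0.09]]
[501.  76.] [19. 18.] 90.0 271.0 [[0.6259, 0.0339, 0.09], [0.6204, 0.019, 0.09], [0.6045, 0.0218, 0.09], [0.6102, 0.037, 0.09]]
```

View pics/w1.png

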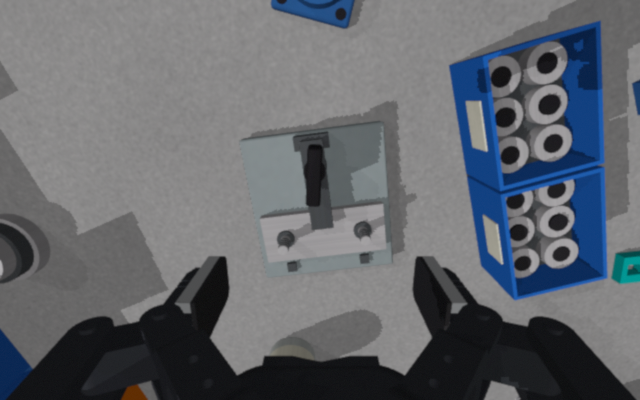

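The knob is at (314,175) and the studs at about (286,239) and (362,231). I'll measure on an enlarged crop.

Run:
```python
from h import *
im=cv2.imread("pics/w1.png");cv2.imwrite("pics/w1c.png",cv2.resize(im[120:280,235:395],None,fx=3.75,fy=3.75,interpolation=cv2.INTER_CUBIC))
```

```text
(no output)
```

View pics/w1c.png

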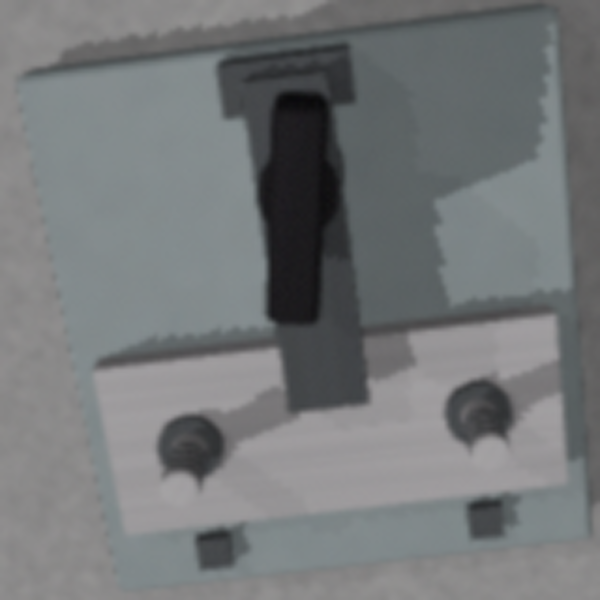

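Run:
```python
from h import *
C=cam("wrist")
f=lambda P:np.array(P)/3.75+[235,120]
s=cast(C,f([[181,489],[490,451]]),.065);print("studs",s,np.linalg.norm(s[0]-s[1]))
k=cast(C,f([[301,105],[294.5,322]]),.089);print("knob",k,np.linalg.norm(k[0]-k[1]),k.mean(0))
d=s[0]-s[1];phi=np.arctan2(-d[0],d[1]);m=s.mean(0);ax=np.array([np.cos(phi),np.sin(phi)])
kk=k[0]-k[1];a=np.arctan2(kk[1],kk[0]);pred=m[:2]+.085*ax
print("phi",phi,"mid",m,"pred knob",pred,"bar yaw",a,"theta",phi-a)
goto(pred,.12,a)
```

```text
studs [[0.51335541 0.28305533 0.065     ]
 [0.49275268 0.19092393 0.065     ]] 0.09440691884615807
knob [[0.6131758  0.20609696 0.089     ]
 [0.55905825 0.22830796 0.089     ]] 0.058498184461620084 [0.58611702 0.21720246 0.089     ]
phi -0.22000371230159285 mid [0.50305405 0.23698963 0.065     ] pred knob [0.58600526 0.2184398 ] bar yaw -0.3894578447327306 theta 0.16945413243113774
total trans units [ 0.013 -0.033  0.657] roll units 0.065 tcp [0.5812 0.2131 0.2514] psi -0.3552 t 1.82
```

{"method": "drive_tool", "body": {
  "motion": [
    {"translation": [0.013, -0.031, 0.1], "roll": 0.06},
    {"translation": [0, 0, 0.12], "roll": 0},
    {"translation": [0, 0, 0.12], "roll": 0},
    {"translation": [0, 0, 0.12], "roll": 0},
    {"translation": [0, 0, 0.12], "roll": 0},
    {"translation": [0, 0, 0.12], "roll": 0},
    {"translation": [0, 0, 0.12], "roll": 0},
    {"translation": [0, 0, 0.122], "roll": 0},
    {"translation": [0, 0, 0], "roll": 0},
    {"translation": [0, 0, 0], "roll": 0}
  ]
}}

```text
time_s: 2.65
tcp_pos: [0.5855, 0.2172, 0.0622]
eef_rot: [0.981, -0.192, -0.001, 0.001]
ft_force: [0.4, 1.0, 1.3]
opening: 0.996
grasp_force: 0.0
```

{"method": "drive_tool", "body": {
  "motion": [
    {"translation": [0, 0, 0], "roll": 0},
    {"translation": [0, 0, 0], "roll": 0},
    {"translation": [0, 0, 0], "roll": 0},
    {"translation": [0, 0, 0], "roll": 0},
    {"translation": [0, 0, 0], "roll": 0},
    {"translation": [0, 0, 0], "roll": 0},
    {"translation": [0, 0, 0], "roll": 0},
    {"translation": [0, 0, 0], "roll": 0},
    {"translation": [0, 0, 0], "roll": 0},
    {"translation": [0, 0, 0], "roll": 0}
  ],
  "jaw": -1,
  "grip_force": 50
}}

```text
time_s: 3.48
tcp_pos: [0.5871, 0.2181, 0.0638]
eef_rot: [0.981, -0.193, 0.001, -0.001]
ft_force: [-0.7, 5.4, 5.6]
opening: 0.164
grasp_force: 52.1
```

{"method": "drive_tool", "body": {
  "motion": [
    {"translation": [0, 0, 0.01], "roll": 0},
    {"translation": [0, 0, 0.01], "roll": 0},
    {"translation": [0, 0, 0.01], "roll": 0},
    {"translation": [0, 0, 0.01], "roll": 0},
    {"translation": [0, 0, 0.006], "roll": 0},
    {"translation": [0, 0, 0], "roll": 0},
    {"translation": [0, 0, 0], "roll": 0},
    {"translation": [0, 0, 0], "roll": 0},
    {"translation": [0, 0, 0], "roll": 0},
    {"translation": [0, 0, 0], "roll": 0}
  ]
}}

```text
time_s: 4.32
tcp_pos: [0.5873, 0.2181, 0.0569]
eef_rot: [0.981, -0.192, 0.001, -0.001]
ft_force: [-8.7, 3.8, 23.1]
opening: 0.163
grasp_force: 54.7
```

{"method": "drive_tool", "body": {
  "motion": [
    {"translation": [0, 0, 0.005], "roll": 0},
    {"translation": [0, 0, 0], "roll": 0},
    {"translation": [0, 0, 0], "roll": 0},
    {"translation": [0, 0, 0], "roll": 0.15},
    {"translation": [0, 0, 0], "roll": 0.15},
    {"translation": [0, 0, 0], "roll": 0.15},
    {"translation": [0, 0, 0], "roll": 0.15},
    {"translation": [0, 0, 0], "roll": 0.15},
    {"translation": [0, 0, 0], "roll": 0.15},
    {"translation": [0, 0, 0], "roll": 0}
  ]
}}

```text
time_s: 5.15
tcp_pos: [0.5867, 0.2174, 0.0568]
eef_rot: [0.908, -0.418, 0.001, -0.001]
ft_force: [-12.4, 0.9, 33.0]
opening: 0.17
grasp_force: 56.0
```

Run:
```python
from h import *
goto([.5864,.2182],.056,-1.79);s=telemetry.state();print(s["ft_force"],s["wrist_torque"],s["joint_pos"],s["opening"],s["grasp_force"])
```

```text
total trans units [-0.004 -0.001  0.004] roll units 1.771 tcp [0.5867 0.2174 0.0568] psi -0.8628 t 5.15
[-12.35870649   0.9140313   33.0177874 ] [ 0.2443033   4.96618817 -0.0430577 ] [ 0.66695784  0.43545259 -0.30962245  0.0012641  -0.82365955  0.04016183] 0.16995535075106433 55.98546802997589
```

{"method": "drive_tool", "body": {
  "motion": [
    {"translation": [0, 0, -0.008], "roll": 0.1},
    {"translation": [0, 0, 0], "roll": 0.2},
    {"translation": [0, 0, 0], "roll": 0.2},
    {"translation": [0, 0, 0], "roll": 0.2},
    {"translation": [0, 0, 0], "roll": 0.2},
    {"translation": [0, 0, 0], "roll": 0.2},
    {"translation": [0, 0, 0], "roll": 0.2},
    {"translation": [0, 0, 0], "roll": 0.2},
    {"translation": [0, 0, 0], "roll": 0.1},
    {"translation": [0, 0, 0], "roll": 0}
  ]
}}

```text
time_s: 5.98
tcp_pos: [0.5851, 0.217, 0.0569]
eef_rot: [-0.66, 0.751, 0.0, -0.0]
ft_force: [-14.2, 2.2, 27.0]
opening: 0.166
grasp_force: 55.1
```

Run:
```python
from h import *
goto([.5864,.2182],.056,-1.79);s=telemetry.state();print(s["ft_force"],s["wrist_torque"],s["joint_pos"],s["opening"],s["grasp_force"])
```

```text
total trans units [-0.007 -0.005  0.005] roll units 0.172 tcp [0.5851 0.217  0.0569] psi -1.7001 t 5.98
[-14.16653144   2.19694332  26.97376043] [ 0.75806044  5.61688544 -0.04368667] [ 6.67308562e-01  4.34698578e-01 -3.09830499e-01 -4.29810953e-04
 -8.27124258e-01 -7.96271518e-01] 0.16646604288315572 55.122089982032776
```

{"method": "drive_tool", "body": {
  "motion": [
    {"translation": [0, 0, 0], "roll": 0.05},
    {"translation": [0, 0, 0], "roll": 0.05},
    {"translation": [0, 0, 0], "roll": 0.05},
    {"translation": [0, 0, 0], "roll": 0.05},
    {"translation": [0, 0, 0], "roll": 0.05},
    {"translation": [0, 0, 0], "roll": 0.05},
    {"translation": [0, 0, 0], "roll": 0},
    {"translation": [0, 0, 0], "roll": 0},
    {"translation": [0, 0, 0], "roll": 0},
    {"translation": [0, 0, 0], "roll": 0}
  ]
}}

```text
time_s: 6.82
tcp_pos: [0.5851, 0.2171, 0.0569]
eef_rot: [-0.602, 0.799, -0.0, -0.001]
ft_force: [-14.1, 3.4, 25.3]
opening: 0.166
grasp_force: 63.1
```

Run:
```python
from h import *
goto([.5864,.2182],.056,-1.79);s=telemetry.state();print(s["ft_force"],s["wrist_torque"],s["joint_pos"],s["opening"],s["grasp_force"])
```

```text
total trans units [-0.007 -0.005  0.004] roll units -0.116 tcp [0.5851 0.2171 0.0569] psi -1.8508 t 6.82
[-14.09935355   3.43961155  25.33579632] [1.06891005 5.60322705 1.3206084 ] [ 6.67826713e-01  4.34828822e-01 -3.10039431e-01  2.67521103e-04
 -8.26948345e-01 -9.47984657e-01] 0.16557191435544982 63.13664138317108
```

{"method": "drive_tool", "body": {
  "motion": [
    {"translation": [0, 0, 0], "roll": 0},
    {"translation": [0, 0, 0], "roll": 0},
    {"translation": [0, 0, 0], "roll": 0},
    {"translation": [0, 0, 0], "roll": 0},
    {"translation": [0, 0, -0.05], "roll": 0},
    {"translation": [0, 0, -0.15], "roll": 0},
    {"translation": [0, 0, -0.2], "roll": 0},
    {"translation": [0, 0, -0.2], "roll": 0},
    {"translation": [0, 0, -0.2], "roll": 0},
    {"translation": [0, 0, -0.15], "roll": 0}
  ],
  "jaw": 0.3
}}

```text
time_s: 7.65
tcp_pos: [0.587, 0.2169, 0.2488]
eef_rot: [-0.6, 0.8, -0.0, 0.002]
ft_force: [1.1, 0.7, -0.7]
opening: 0.651
grasp_force: 0.0
```

{"method": "drive_tool", "body": {
  "motion": [
    {"translation": [0, 0, 0], "roll": -0.2},
    {"translation": [0, 0, 0], "roll": -0.2},
    {"translation": [0, 0, 0], "roll": -0.2},
    {"translation": [0, 0, 0], "roll": -0.2},
    {"translation": [0, 0, 0], "roll": -0.2},
    {"translation": [0, 0, 0], "roll": -0.2},
    {"translation": [0, 0, 0], "roll": -0.2},
    {"translation": [0, 0, 0], "roll": 0},
    {"translation": [0, 0, 0], "roll": 0},
    {"translation": [0, 0, 0], "roll": 0}
  ],
  "jaw": 1
}}

```text
time_s: 8.48
tcp_pos: [0.5864, 0.2169, 0.2445]
eef_rot: [0.846, -0.533, 0.0, 0.0]
ft_force: [-0.2, 0.5, -0.2]
opening: 1.004
grasp_force: 0.0
```

Run:
```python
from h import *
goto([.5864,.2182],.056,-1.79); C=cam("wrist")
K,R,o=C; im=optics.snapshot("wrist"); cv2.imwrite("pics/w2.png",im)
p=K@R.T@(np.array([.545,.225,.06])-o);u,v=(p[:2]/p[2]).astype(int);print(u,v,R.round(3).tolist())
u0,v0=max(u-80,0),max(v-75,0);print(u0,v0);cv2.imwrite("pics/w2c.png",cv2.resize(im[v0:v0+150,u0:u0+160],None,fx=4,fy=4,interpolation=cv2.INTER_CUBIC))
```

```text
total trans units [-0.006 -0.003  0.942] roll units 1.27 tcp [0.5864 0.2169 0.2445] psi -1.1248 t 8.48
352 198 [[-0.902, -0.412, -0.129], [-0.432, 0.86, 0.271], [-0.0, 0.3, -0.954]]
272 123
```

View pics/w2c.png

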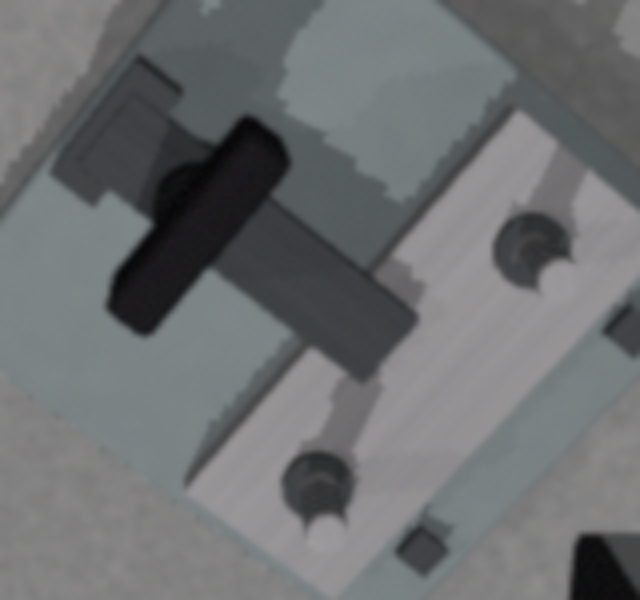

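The bar now lies parallel to the plate. Stud tops are at crop positions (326,533) and (557,282); I'll confirm the angle numerically.

Run:
```python
from h import *
C=cam("wrist");f=lambda P:np.array(P)/4.+[272,123]
def an(P,z):
    c=cast(C,f(P),z);d=c[0]-c[1];print(c.round(4).tolist(),np.linalg.norm(d).round(4),c.mean(0).round(4),"yaw of x", round(np.arctan2(-d[0],d[1]),4))
an([[557,282],[326,533]],.065)
an([[290,165],[150,335]],.081)
an([[278,180],[160,325]],.081)
an([[515,108],[185,485]],.032)
im=cv2.imread("pics/w2.png")[123:273,272:432];m=cv2.resize(im,None,fx=4,fy=4,interpolation=cv2.INTER_CUBIC).max(2)<40
c=blobs(m)[0];print(cv2.minAreaRect(c))
T=cam("top");t=cv2.imread("pics/top0.png");cv2.imwrite("pics/hs.png",cv2.resize(t[190:235,350:420],None,fx=8,fy=8,interpolation=cv2.INTER_CUBIC))
goto([.531,-.224],.26,-1.57)
```

```text
[[0.4926, 0.1919, 0.065], [0.5136, 0.2837, 0.065]] 0.0941 [0.5031 0.2378 0.065 ] yaw of x 2.9162
[[0.5728, 0.1921, 0.081], [0.585, 0.2466, 0.081]] 0.0558 [0.5789 0.2193 0.081 ] yaw of x 2.9206
[[0.5737, 0.1967, 0.081], [0.5838, 0.243, 0.081]] 0.0474 [0.5788 0.2199 0.081 ] yaw of x 2.9266
[[0.5159, 0.1578, 0.032], [0.5492, 0.3019, 0.032]] 0.1478 [0.5325 0.2299 0.032 ] yaw of x 2.9146
((187.87704467773438, 218.14752197265625), (94.4912109375, 239.30091857910156), 39.80556869506836)
total trans units [ 1.869  1.202 -0.078] roll units 0.851 tcp [0.5864 0.217  0.2444] psi -1.1242 t 8.53
```

{"method": "drive_tool", "body": {
  "motion": [
    {"translation": [0.125, 0.08, -0.01], "roll": 0},
    {"translation": [0.125, 0.08, -0.01], "roll": 0},
    {"translation": [0.125, 0.08, -0.01], "roll": 0},
    {"translation": [0.125, 0.08, -0.01], "roll": 0},
    {"translation": [0.125, 0.08, -0.01], "roll": 0},
    {"translation": [0.125, 0.08, -0.01], "roll": 0},
    {"translation": [0.125, 0.08, -0.01], "roll": 0},
    {"translation": [0.125, 0.08, -0.01], "roll": 0},
    {"translation": [0.125, 0.08, 0], "roll": 0},
    {"translation": [0.125, 0.08, 0], "roll": 0}
  ]
}}

```text
time_s: 9.37
tcp_pos: [0.5505, -0.079, 0.2607]
eef_rot: [0.846, -0.533, 0.0, -0.0]
ft_force: [0.9, 0.3, 0.6]
opening: 1.0
grasp_force: 0.0
```

{"method": "drive_tool", "body": {
  "motion": [
    {"translation": [0.125, 0.08, 0], "roll": 0},
    {"translation": [0.125, 0.08, 0], "roll": 0},
    {"translation": [0.125, 0.08, 0], "roll": 0},
    {"translation": [0.125, 0.08, 0], "roll": 0},
    {"translation": [0.119, 0.08, 0], "roll": 0},
    {"translation": [0, 0, 0], "roll": 0.22},
    {"translation": [0, 0, 0], "roll": 0.22},
    {"translation": [0, 0, 0], "roll": 0.22},
    {"translation": [0, 0, 0], "roll": 0.19},
    {"translation": [0, 0, 0], "roll": 0}
  ]
}}

```text
time_s: 10.2
tcp_pos: [0.5325, -0.2241, 0.2604]
eef_rot: [-0.706, 0.708, 0.0, -0.0]
ft_force: [-0.5, 0.6, -0.7]
opening: 0.997
grasp_force: 0.0
```

Run:
```python
from h import *
goto([.531,-.224],.26,-1.57); C=cam("wrist"); K,R,o=C
im=optics.snapshot("wrist"); cv2.imwrite("pics/w3.png",im)
hsv=cv2.cvtColor(im,cv2.COLOR_BGR2HSV);m=(hsv[...,0]>105)&(hsv[...,0]<125)&(hsv[...,1]>110)
for c in blobs(m,200)[:5]:
    r=cv2.minAreaRect(c);print(np.round(r[0]),np.round(r[1]),r[2])
p=K@R.T@(np.array([.531,-.224,.02])-o);u,v=(p[:2]/p[2]).astype(int)
u0,v0=max(u-80,0),max(v-75,0);print(u,v,u0,v0);cv2.imwrite("pics/w3c.png",cv2.resize(im[v0:v0+150,u0:u0+160],None,fx=4,fy=4,interpolation=cv2.INTER_CUBIC))
```

```text
total trans units [-0.     0.008  0.002] roll units -0.006 tcp [ 0.5325 -0.2241  0.2604] psi -1.573 t 10.2
[328. 314.] [ 91. 195.] 80.99824523925781
[323. 160.] [104.  33.] 84.2894058227539
322 164 242 89
```

View pics/w3c.png

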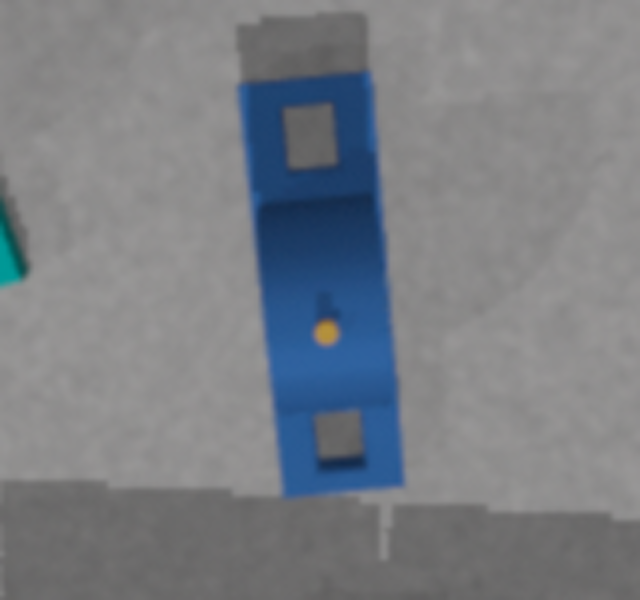

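The housing is centred around crop (322,285). Its foot corners are at (240,85), (370,73), (403,487) and (284,497), and the nipple is at (326,332).

Run:
```python
from h import *
C=cam("wrist");f=lambda P:np.array(P)/4.+[242,89]
q=cast(C,f([[240,85],[370,73],[403,487],[284,497]]),.014);print(q.round(4).tolist(),"c",q.mean(0))
for a,b in((3,0),(2,1),(0,1),(3,2)):
    d=q[b]-q[a];print(np.linalg.norm(d).round(4),np.arctan2(d[1],d[0]).round(4))
h=cast(C,f([[311.5,136.5],[340,439]]),.014);d=h[1]-h[0];print("holes",h,np.linalg.norm(d),h.mean(0),np.arctan2(d[1],d[0]))
print("nip",cast(C,f([[326,333]]),.067))
hd=np.arctan2(d[1],d[0]); goto(h.mean(0)[:2],.026,hd-np.pi)
```

```text
[[0.5556, -0.288, 0.014], [0.5174, -0.2916, 0.014], [0.5043, -0.1626, 0.014], [0.5429, -0.1589, 0.014]] c [ 0.53004584 -0.22526789  0.014     ]
0.1297 -1.4726
0.1296 -1.4698
0.0384 -3.0477
0.0387 -3.0471
holes [[ 0.53447657 -0.27327965  0.014     ]
 [ 0.52491637 -0.17880013  0.014     ]] 0.09496196907770564 [ 0.52969647 -0.22603989  0.014     ] 1.671641128994921
nip [[ 0.53022029 -0.22547519  0.067     ]]
total trans units [0.01  0.014 1.172] roll units -0.184 tcp [ 0.5326 -0.224   0.2604] psi -1.5663 t 10.25
```

{"method": "drive_tool", "body": {
  "motion": [
    {"translation": [0.01, 0.014, 0.1], "roll": -0.184},
    {"translation": [0, 0, 0.15], "roll": 0},
    {"translation": [0, 0, 0.16], "roll": 0},
    {"translation": [0, 0, 0.16], "roll": 0},
    {"translation": [0, 0, 0.16], "roll": 0},
    {"translation": [0, 0, 0.16], "roll": 0},
    {"translation": [0, 0, 0.13], "roll": 0},
    {"translation": [0, 0, 0.1], "roll": 0},
    {"translation": [0, 0, 0.05], "roll": 0},
    {"translation": [0, 0, 0], "roll": 0}
  ]
}}

```text
time_s: 11.08
tcp_pos: [0.5284, -0.2257, 0.0241]
eef_rot: [0.742, -0.67, -0.002, 0.001]
ft_force: [0.6, 0.1, 0.7]
opening: 0.999
grasp_force: 0.0
```

{"method": "drive_tool", "body": {
  "motion": [
    {"translation": [0, 0, 0], "roll": 0},
    {"translation": [0, 0, 0], "roll": 0},
    {"translation": [0, 0, 0], "roll": 0},
    {"translation": [0, 0, 0], "roll": 0},
    {"translation": [0, 0, 0], "roll": 0},
    {"translation": [0, 0, 0], "roll": 0},
    {"translation": [0, 0, 0], "roll": 0},
    {"translation": [0, 0, 0], "roll": 0},
    {"translation": [0, 0, 0], "roll": 0},
    {"translation": [0, 0, 0], "roll": 0}
  ],
  "jaw": -1,
  "grip_force": 70
}}

```text
time_s: 11.92
tcp_pos: [0.5308, -0.226, 0.0278]
eef_rot: [0.742, -0.67, 0.001, -0.001]
ft_force: [-0.7, 0.6, 7.8]
opening: 0.39
grasp_force: 71.5
```

Run:
```python
from h import *
goto([.503,.2374],.25,-.224-np.pi/2);s=telemetry.state();print(s["ft_force"],s["wrist_torque"],s["joint_pos"],s["opening"],s["grasp_force"])
```

```text
total trans units [-2.319 -0.099 -1.113] roll units 0.621 tcp [ 0.5308 -0.226   0.0278] psi -1.4694 t 11.92
[-0.66793393  0.56636875  7.8087766 ] [ 0.45766239  0.4679429  -0.02075409] [-6.34623594e-02  4.08502003e-01 -4.46757644e-01  4.83754125e-04
 -7.13255830e-01  1.64501500e-01] 0.38953834628430817 71.45017862319946
```

{"method": "drive_tool", "body": {
  "motion": [
    {"translation": [0, 0, -0.02], "roll": 0},
    {"translation": [0, 0, -0.05], "roll": 0},
    {"translation": [0, 0, -0.09], "roll": 0},
    {"translation": [0, 0, -0.12], "roll": 0},
    {"translation": [0, 0, -0.15], "roll": 0},
    {"translation": [0, 0, -0.15], "roll": 0},
    {"translation": [0, 0, -0.15], "roll": 0},
    {"translation": [0, 0, -0.14], "roll": 0},
    {"translation": [0, 0, -0.1], "roll": 0},
    {"translation": [0, 0, -0.05], "roll": 0}
  ]
}}

```text
time_s: 12.75
tcp_pos: [0.5305, -0.2261, 0.234]
eef_rot: [0.742, -0.671, 0.002, -0.001]
ft_force: [-0.1, -0.3, -4.3]
opening: 0.389
grasp_force: 70.3
```

{"method": "drive_tool", "body": {
  "motion": [
    {"translation": [-0.03, -0.001, 0], "roll": 0},
    {"translation": [-0.07, -0.003, 0], "roll": 0},
    {"translation": [-0.11, -0.005, 0], "roll": 0},
    {"translation": [-0.14, -0.006, 0], "roll": 0},
    {"translation": [-0.15, -0.006, 0], "roll": 0},
    {"translation": [-0.15, -0.006, 0], "roll": 0},
    {"translation": [-0.15, -0.006, 0], "roll": 0},
    {"translation": [-0.15, -0.006, 0], "roll": 0},
    {"translation": [-0.15, -0.006, 0], "roll": 0},
    {"translation": [-0.15, -0.006, 0], "roll": 0}
  ]
}}

```text
time_s: 13.58
tcp_pos: [0.5131, 0.0253, 0.2283]
eef_rot: [0.742, -0.671, -0.001, 0.001]
ft_force: [0.7, -0.2, -4.6]
opening: 0.392
grasp_force: 70.3
```

{"method": "drive_tool", "body": {
  "motion": [
    {"translation": [-0.15, -0.006, 0], "roll": 0},
    {"translation": [-0.15, -0.006, 0], "roll": 0},
    {"translation": [-0.15, -0.006, 0], "roll": 0},
    {"translation": [-0.15, -0.006, 0], "roll": 0},
    {"translation": [-0.15, -0.006, 0], "roll": 0},
    {"translation": [-0.13, -0.006, 0], "roll": 0},
    {"translation": [-0.1, -0.005, 0], "roll": 0},
    {"translation": [-0.06, -0.003, 0], "roll": 0},
    {"translation": [-0.03, -0.002, 0], "roll": 0},
    {"translation": [0, 0, 0], "roll": 0}
  ]
}}

```text
time_s: 14.42
tcp_pos: [0.5017, 0.2382, 0.2289]
eef_rot: [0.742, -0.67, -0.0, 0.001]
ft_force: [0.5, -0.8, -3.2]
opening: 0.388
grasp_force: 70.3
```

{"method": "drive_tool", "body": {
  "motion": [
    {"translation": [0, 0, 0], "roll": 0.05},
    {"translation": [0, 0, 0], "roll": 0.09},
    {"translation": [0, 0, 0], "roll": 0.1},
    {"translation": [0, 0, 0], "roll": 0.1},
    {"translation": [0, 0, 0], "roll": 0.1},
    {"translation": [0, 0, 0], "roll": 0.09},
    {"translation": [0, 0, 0], "roll": 0.06},
    {"translation": [0, 0, 0], "roll": 0.03},
    {"translation": [0, 0, 0], "roll": 0},
    {"translation": [0, 0, 0], "roll": 0}
  ]
}}

```text
time_s: 15.25
tcp_pos: [0.5024, 0.2369, 0.2301]
eef_rot: [-0.624, 0.782, 0.0, -0.0]
ft_force: [0.3, 0.4, -3.6]
opening: 0.387
grasp_force: 70.1
```

Run:
```python
from h import *
goto([.503,.2374],.1028,-.224-np.pi/2);s=telemetry.state();print(s["ft_force"],s["wrist_torque"],s["opening"],s["grasp_force"],s["eef_rot"])
im=optics.snapshot("wrist");cv2.imwrite("pics/w4.png",im)
cv2.imwrite("pics/t4.png",optics.snapshot("top"))
```

```text
total trans units [-0.003 -0.003  0.637] roll units 0.001 tcp [0.5024 0.2369 0.2301] psi -1.7945 t 15.25
[ 0.33707161  0.40092443 -3.56048534] [-0.01679353  0.00169264 -0.05187599] 0.3874640283805499 70.14861345291138 [-6.23775245e-01  7.81603741e-01  2.14128950e-05 -1.85979924e-04]
```

View pics/w4.png

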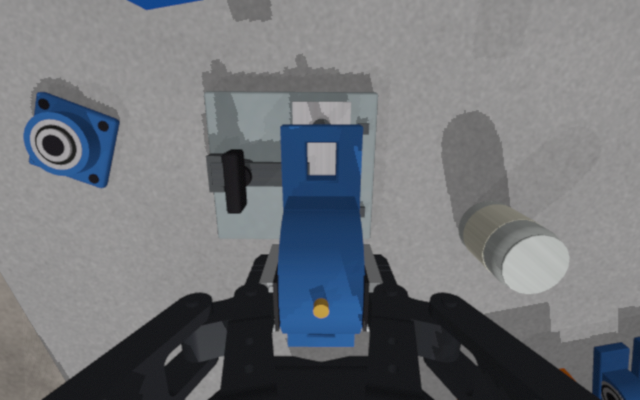

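The housing is held with its hole at (321,159), nipple at (321,308) and front foot edge at v≈125, u 281-362. I'll check these against the predicted projection for level and offset.

Run:
```python
from h import *
c=optics.camera_info("wrist");K=c["intrinsics"];T=np.linalg.inv(c["T_tool_cam"])
def pr(p):
    q=K@(T@np.r_[p,1])[:3];return (q[:2]/q[2]).round(1)
zt=.0278
for n,p in dict(hole=(.0475,0,zt-.014),hA=(.057,-.0075,zt-.014),hB=(.057,.0075,zt-.014),hC=(.038,.0075,zt-.014),nip=(0,0,zt-.067),cL=(.065,-.02,zt-.014),cR=(.065,.02,zt-.014),edgeBot=(.065,0,zt)).items(): print(n,pr(np.array(p)))
im=cv2.imread("pics/w4.png");hsv=cv2.cvtColor(im,cv2.COLOR_BGR2HSV)
blue=(hsv[...,0]>105)&(hsv[...,0]<125)&(hsv[...,1]>110)
sub=~blue[128:195,290:352]
for b in blobs(sub,100): print("hole rect",cv2.minAreaRect(b),cv2.boundingRect(b),"offset 290,128")
n=(hsv[...,0]>10)&(hsv[...,0]<28)&(hsv[...,1]>130); n[:280]=0;n[330:]=0;n[:,:300]=0;n[:,345:]=0
for b in blobs(n,20): print("nip",cv2.minEnclosingCircle(b))
print("front edge rows",[ (u,int(np.argmax(blue[100:,u])+100)) for u in range(286,360,12)])
for v in(130,145,180): 
    w=np.where(blue[v,265:380])[0]+265;print(v,w.min(),w.max())
```

```text
hole [322.4 161.3]
hA [307.1 142.1]
hB [337.8 142.1]
hC [337.2 179.9]
nip [322.9 310. ]
cL [280.9 125.3]
cR [364.1 125.4]
edgeBot [322.4 123.2]
hole rect ((31.0, 30.5), (33.0, 30.0), 90.0) (16, 14, 31, 34) offset 290,128
nip ((320.9809265136719, 307.6526794433594), 8.876617431640625)
front edge rows [(286, 125), (298, 125), (310, 125), (322, 124), (334, 125), (346, 125), (358, 125)]
130 281 362
145 281 361
180 282 359
```

{"method": "drive_tool", "body": {
  "motion": [
    {"translation": [-0.003, -0.003, 0.03], "roll": 0},
    {"translation": [0, 0, 0.06], "roll": 0},
    {"translation": [0, 0, 0.08], "roll": 0},
    {"translation": [0, 0, 0.1], "roll": 0},
    {"translation": [0, 0, 0.1], "roll": 0},
    {"translation": [0, 0, 0.08], "roll": 0},
    {"translation": [0, 0, 0.06], "roll": 0},
    {"translation": [0, 0, 0.04], "roll": 0},
    {"translation": [0, 0, 0.01], "roll": 0},
    {"translation": [0, 0, 0], "roll": 0}
  ]
}}

```text
time_s: 16.18
tcp_pos: [0.5031, 0.238, 0.1178]
eef_rot: [-0.624, 0.782, -0.0, -0.001]
ft_force: [-0.0, 0.1, -4.3]
opening: 0.389
grasp_force: 70.2
```

Run:
```python
from h import *
goto([.503,.2374],.1028,-.224-np.pi/2);s=telemetry.state();print(s["ft_force"])
K,R,o=cam("wrist")
im=optics.snapshot("wrist");cv2.imwrite("pics/w5c.png",cv2.resize(im[60:260,220:420],None,fx=3,fy=3,interpolation=cv2.INTER_CUBIC))
for X in ([.503+.0475*np.sin(-.224),.2374-.0475*np.cos(.224),.065],):
    p=K@R.T@(np.array(X)-o);print("pred far stud",p[:2]/p[2],"crop",(p[:2]/p[2]-[220,60])*3)
```

```text
total trans units [ 0.003 -0.     0.075] roll units 0.001 tcp [0.5031 0.238  0.1178] psi -1.7943 t 16.18
[-0.01616778  0.12813651 -4.26390835]
pred far stud [321.98189084 148.42909536] crop [305.94567251 265.28728608]
```

View pics/w5c.png

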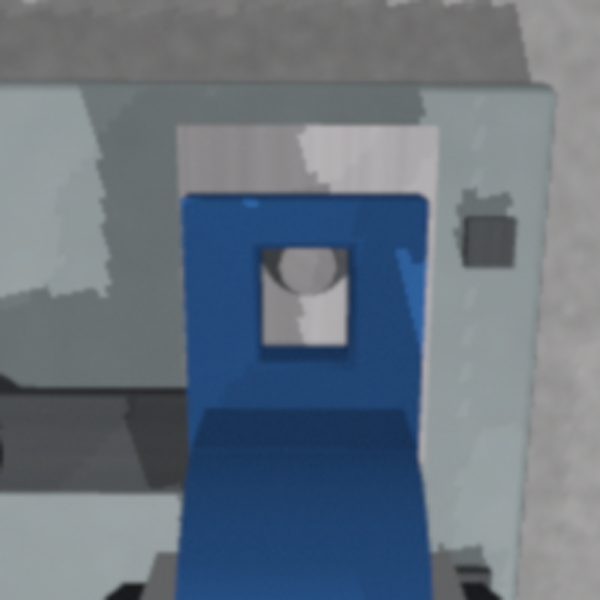

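{"method": "drive_tool", "body": {
  "motion": [
    {"translation": [0.003, 0.003, 0.01], "roll": 0},
    {"translation": [0, 0, 0.015], "roll": 0},
    {"translation": [0, 0, 0.02], "roll": 0},
    {"translation": [0, 0, 0.015], "roll": 0},
    {"translation": [0, 0, 0.01], "roll": 0},
    {"translation": [0, 0, 0.005], "roll": 0},
    {"translation": [0, 0, 0], "roll": 0},
    {"translation": [0, 0, 0], "roll": 0},
    {"translation": [0, 0, 0], "roll": 0},
    {"translation": [0, 0, 0], "roll": 0}
  ]
}}

```text
time_s: 17.07
tcp_pos: [0.5026, 0.2378, 0.1035]
eef_rot: [-0.624, 0.782, 0.0, 0.0]
ft_force: [-0.5, -0.5, -5.3]
opening: 0.391
grasp_force: 70.2
```

Run:
```python
from h import *
goto([.503,.2374],.1028,-.224-np.pi/2);s=telemetry.state();print(s["ft_force"],s["eef_rot"],abs(s["dq"]).max())
im=optics.snapshot("wrist");cv2.imwrite("pics/w6c.png",cv2.resize(im[60:260,220:420],None,fx=3,fy=3,interpolation=cv2.INTER_CUBIC))
```

```text
total trans units [ 0.001 -0.003  0.003] roll units 0.0 tcp [0.5026 0.2378 0.1035] psi -1.7946 t 17.07
[-0.49036604 -0.50455007 -5.3368009 ] [-6.23738677e-01  7.81632930e-01  2.21474813e-06  1.59446157e-04] 0.0012302607040655354
```

View pics/w6c.png

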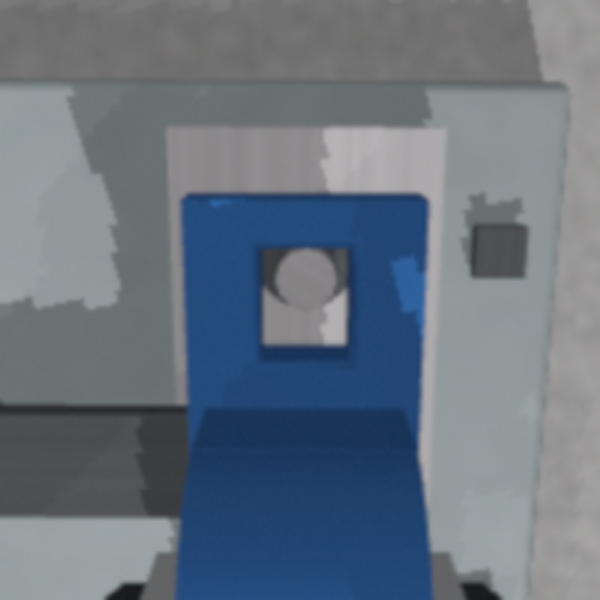

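The far stud sits centred in the hole at crop (306,280), with the hole centre at u≈305. The housing is level and the arm is still, so I'm handing in.

```bash
python3 -c "
from station import finish_job
print(finish_job())"
```

```text
the job is handed in; nothing more can be done
None
```

The job is handed in at about 17 s: the clamp screw is pushed down and turned to its stop, and the housing is held level and still about 1 cm above the stud tops, its holes in line with the studs (far stud seen centred in its hole, near one inferred).

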